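# Seat the keyed collar on the bench press post

### The arm

A 6-joint arm with a two-finger parallel gripper is mounted at the origin on the work surface. World frame = base frame: x ahead of the robot, y to its left, z up, the work surface at z = 0. Lengths are in mm, angles in rad, forces in N, time in s.
With the tool pointing down it reaches from about 200 to 875 mm from the base axis. Payload 3.4 kg.
Tool frame: the origin (TCP) lies midway between the tips of the shut fingers; the grasp point (between the pads) lies 19 mm behind it; z points along the fingers, y is the direction in which the jaws open and shut (so a half turn about z gives the same grasp; the last joint's range is limited). The gripper opens to 94 mm and grips with 3 to 60 N. Pads are 16 mm wide; open, the fingers measure 119 mm over their backs; the gripper's body (75 mm by 177 mm) begins 78 mm behind the grasp point.
Start: joints at [-1.264, 0.276, 1.505, -0, 1.361, -0.121], TCP at [238.554, -523.218, 205.493] pointing down, gripper open.
Joint ranges: [-2.89, 2.89], [-0.75, 2.08], [0.22, 2.7], [-1.18, 4.32], [0.11, 2.71], [-2.7, 2.7]. Speed limits (rad/s): [2.57, 2.57, 3.14, 3.14, 3.14, 3.14].

### API

Orientations are given as a rotation vector (axis times angle).
In Python, from plant import robot, get_image gives the robot as it stands.
- The arm moves only by the shell command python3 -m jog 'ROWS' [OPENING] [FORCE]. ROWS is JSON, a list of rows, each a list of 4 numbers: the shift along the tool's x, y, z each as a share of 200 mm, from -1 to 1, then the turn about the tool's z as a share of 30 degrees, from -1 to 1. A call has 1 to 12 rows; each row shifts and turns the commanded pose from where the row before left it, along the tool's axes as they then stand; what a row does not reach is not made up. A row lasts 1/10 s, in which the tool goes at most 50 mm and 8.59 degrees, less where a joint would pass 70% of its speed; a pose out of reach is approached as far as the arm can. A call with a number of a shift or a turn outside -1 to 1 is refused whole. A call with a gripper value outside its range is refused whole. OPENING is the opening, from 0 (shut) to 1 (fully open), set as the call begins (- or left out, the last holds). The fingers move at their own pace and stop on an object; FORCE is the grip in N (left out, the last holds). Time passes only in rows, so rows that do not move let the fingers close. It gives the time, the measured TCP pose, the force and the opening at its end, in the units of the state.
- robot.sense(): the state, without advancing time (a new reading comes with each control period).
- get_image(name): name is "scene" or "side" or "wrist"; returns a dict with "img" (420x560x3 uint8, red, green, blue), "fovy" (degrees; the focal length in pixels is half the picture's height over the tangent of half this angle, whatever the lens; pixels are square), "cx", "cy" (the principal point, pixels), "cam_to_world" (4x4, takes a point from camera to world coordinates). Camera axes: x right, y up, looking along -z (the intrinsics and any distortion apply to the point x, -y, -z); pixel columns grow to the right and rows downward; lengths in mm; the calibration is good to about 2 mm. A picture is of the moment at which its call begins. There is no depth.
- robot.hand_in(): hands the job in, once; it reports no verdict.
The state is a dict: "t": time; "joints": joint angles; "qd": joint speeds; "joint_torque": joint torques, N m; "eef_pos": TCP position; "orientation": TCP orientation; "ft_force": force on the tool from outside, world axes, zero at the start; "moment": the same for the moment, N m; "grip_width": opening from 0.0 (shut) to 1.0 (fully open).
Only numpy, scipy, OpenCV 4.12 (cv2) and the standard library are available. Lean on these libraries where they do the work, as an engineer would, in place of code of your own. Each camera call takes 0.05 s, during which the arm holds its last target.

### The job

Put the square keyed collar back on the short post of the bench press foot and turn it by feel, pressing only gently, until its tab finds the keyway; then ease it down until it sits fully home and flat on the shoulder. Let go of it, and leave the other things on the bench where they are.

Things in the scene. Friction and masses are not known exactly. Their poses are not given: they have to be found in the camera images.
- collar: Loose square aluminium collar, 160 g, 46 x 46 x 30 mm tall, used the same way up as it stands; round 30 mm bore right through, 2 mm chamfers. A tab 7 mm wide on its +x side fills the bore to 10 mm from the axis, from 14 mm above the underside up to the top. Origin: centre of the underside on the bore axis, z up, x to the tab. Grip any two opposite sides.
- press_foot: Fixed foot of a small bench press: black plate 220 x 150 x 20 mm. Origin: underside, below the post's axis; z up. Round shoulder on it, 60 mm wide, top face 30 mm above the origin. With its tab off the keyway the collar stops 12 mm above the shoulder, tab on the post's end (it may be re-gripped there); with it in, it goes right down. More than 60 N of collar on foot or post spoils them.
- post_end (a point): Centre of the flat end of the upright steel post (28 mm diameter, 26 mm tall above the shoulder), 56 mm above the foot's origin; axes as the foot's. An open-ended keyway 9 mm wide, 6 mm deep runs down the post's side. It faces anywhere within 70 degrees either side of the foot's x axis: not measured, find it by feel or eye (fits within about 5 degrees). A brake (1 N m) holds the post.
- column_top (a point): Top of the fixed 22 mm column on the same plate, 115 mm to the foot's +x and 60 mm to its +y from the post, 130 mm above the plate's underside, with a 40 mm clamp near the top and a ball lever pointing away from the post. Do not bump it.
- plain_ring: Bystander: loose flat steel ring without tab, 48 mm outside, 28 mm bore, 12 mm tall; origin at the centre of its underside. Leave alone.
- bottle: Bystander: small white plastic bottle, 40 mm diameter, 100 mm tall, loose; origin at the centre of its underside. Leave alone.
- tin: Bystander: low round steel tin, 64 mm diameter, 50 mm tall, loose; origin at the centre of its underside. Leave alone.
- driver: Bystander: screwdriver lying on the bench, 200 mm long, loose; origin midway, length along its own x. Leave alone.
Things that resemble listed ones, but are neither listed nor needed, are in the scene too. There is more than one size of the collar; the job needs the largest.

How it is judged:
By the outcome, as a careful person would: the job done as asked, in the order asked, and still so for the second after the job is handed in, with the robot touching nothing.
It also fails if it takes over 58 s, if anything falls off the work surface, if the arm or the gripper's body presses on something with over 40 N, if the wrist force passes 120 N, or if a joint passes its speed limit or range.

## Working session

There is one attempt and no reset: what is moved stays moved. The work goes in short steps, Python scripts to look and compute and a shell command to move; the robot and the scene stay as the last step left them, time stands still between calls to the robot, and variables do not carry over. Pictures are saved under pics/ and viewed, and the job is handed in when it is done.

```bash
ls; mkdir -p pics; python3 - <<'E'
from plant import robot, get_image
import cv2,numpy as np
for n in ["scene","side","wrist"]:
    d=get_image(n); cv2.imwrite(f"pics/{n}0.png",d["img"][:,:,::-1]); print(n,d["fovy"],d["cx"],d["cy"],[k for k in d],np.round(d["cam_to_world"],3).tolist())
print(robot.sense())
E
```

```text
pics
scene 45.90086710782372 282.16656411857167 204.09380232186354 ['img', 'fovy', 'cx', 'cy', 'cam_to_world'] [[0.202, -0.607, 0.769, 1379.8], [0.979, 0.13, -0.155, -177.125], [-0.006, 0.784, 0.621, 743.602], [0.0, 0.0, 0.0, 1.0]]
side 49.633623322100746 282.7882629471889 212.51774373556526 ['img', 'fovy', 'cx', 'cy', 'cam_to_world'] [[0.993, 0.042, -0.109, 478.123], [-0.116, 0.495, -0.861, -844.815], [0.018, 0.868, 0.496, 591.192], [0.0, 0.0, 0.0, 1.0]]
wrist 69.44345485858368 282.3493460202821 211.23640298107665 ['img', 'fovy', 'cx', 'cy', 'cam_to_world'] [[0.415, 0.879, 0.233, 304.891], [-0.91, 0.402, 0.105, -492.258], [-0.002, -0.255, 0.967, 383.153], [0.0, 0.0, 0.0, 1.0]]
{'t': 0.15, 'joints': array([-1.26398528e+00,  2.76456107e-01,  1.50580947e+00,  4.14118280e-06,
        1.36070760e+00, -1.20988436e-01]), 'qd': array([ 0.00103108, -0.00404893, -0.00396056,  0.0007184 ,  0.00181694,
       -0.00010011]), 'joint_torque': array([ 1.56035305e-03, -4.04926407e+01, -2.37431628e+01,  7.00380653e-02,
        3.15041828e-02, -9.43245755e-05]), 'eef_pos': array([ 238.42632468, -522.78170429,  204.81291052]), 'orientation': array([-3.06865413e+00, -6.66580125e-01,  1.94771638e-04]), 'ft_force': array([-0.23832542,  0.23022335,  0.0553764 ]), 'moment': array([-0.00657115, -0.01938306, -0.04805963]), 'grip_width': 0.9988976236881874}
```

View pics/scene0.png

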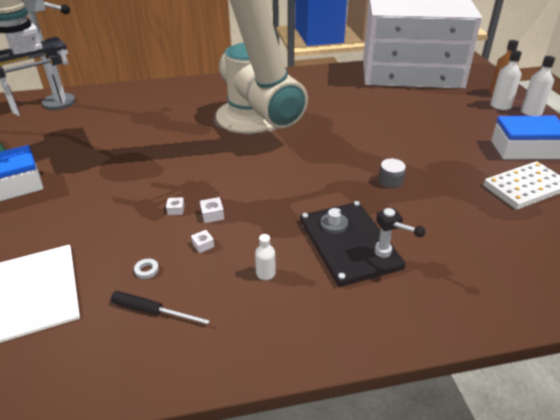

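View pics/side0.png

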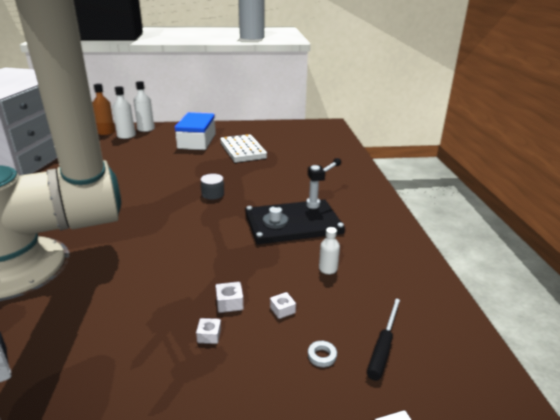

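View pics/wrist0.png

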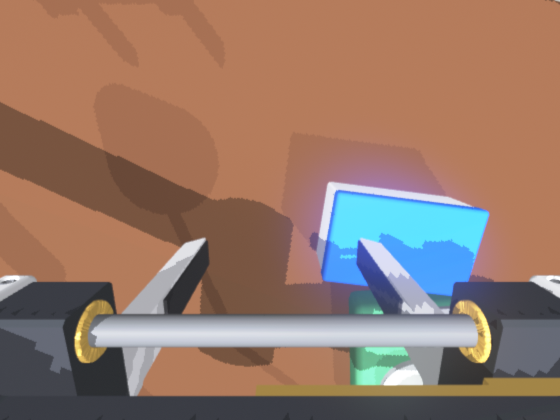

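Three candidate collars: scene (212,209), (175,206), (203,241). The one at (212,209), which is side (230,296), looks largest. I'll measure them and check in a crop.

```bash
cat > h.py <<'E'
import numpy as np,cv2
from plant import robot,get_image
def ray(d,u,v):
    f=d["img"].shape[0]/2/np.tan(np.radians(d["fovy"])/2)
    M=np.array(d["cam_to_world"]); r=M[:3,:3]@np.array([(u-d["cx"])/f,-(v-d["cy"])/f,-1.]); return M[:3,3],r/np.linalg.norm(r)
def plane(d,u,v,z):
    o,r=ray(d,u,v); return o+r*(z-o[2])/r[2]
def cross(a,b):
    (o1,r1),(o2,r2)=a,b
    A=np.stack([r1,-r2],1); s=np.linalg.lstsq(A,o2-o1,rcond=None)[0]
    p,q=o1+s[0]*r1,o2+s[1]*r2; return (p+q)/2,np.linalg.norm(p-q)
def proj(d,p):
    f=d["img"].shape[0]/2/np.tan(np.radians(d["fovy"])/2)
    M=np.array(d["cam_to_world"]); c=M[:3,:3].T@(np.asarray(p,float)-M[:3,3]); return d["cx"]+f*c[0]/-c[2], d["cy"]-f*c[1]/-c[2]
def crop(d,x0,y0,w,h,k,name):
    cv2.imwrite(name,cv2.resize(d["img"][y0:y0+h,x0:x0+w,::-1],None,fx=k,fy=k,interpolation=cv2.INTER_CUBIC))
E
python3 - <<'E'
from h import *
a=get_image("scene");b=get_image("side")
for d,nm,roi in((a,"scene",(150,180,90,80)),(b,"side",(180,265,130,90))):
    x,y,w,h=roi; im=d["img"][y:y+h,x:x+w]
    m=(im.min(2)>110).astype(np.uint8)
    n,l,s,c=cv2.connectedComponentsWithStats(m)
    for i in range(1,n):
        if s[i,4]>30:
            u,v=c[i]+[x,y]; p=plane(d,u,v,15); print(nm,s[i],np.round([u,v],1),np.round(p,1))
crop(a,150,185,100,75,8,"pics/c1.png");crop(b,190,275,110,80,7,"pics/c2.png")
crop(a,295,190,135,95,5.5,"pics/c3.png");crop(b,235,150,115,100,5.5,"pics/c4.png")
E
```

```text
scene [ 16  17  18  18 303] [174.7 205.4] [ 429.3 -245.1   15. ]
scene [ 49  17  25  26 509] [211.7 209.2] [ 461.9 -160.7   15. ]
scene [ 41  49  23  24 378] [202.4 240.4] [ 565.7 -190.5   15. ]
side [ 35  16  29  31 732] [229.3 296. ] [ 464.7 -157.8   15. ]
side [ 90  27  26  26 486] [282.8 304.3] [ 564.7 -191.4   15. ]
side [ 16  53  25  25 542] [207.9 329.8] [ 426.3 -245.    15. ]
```

View pics/c1.png

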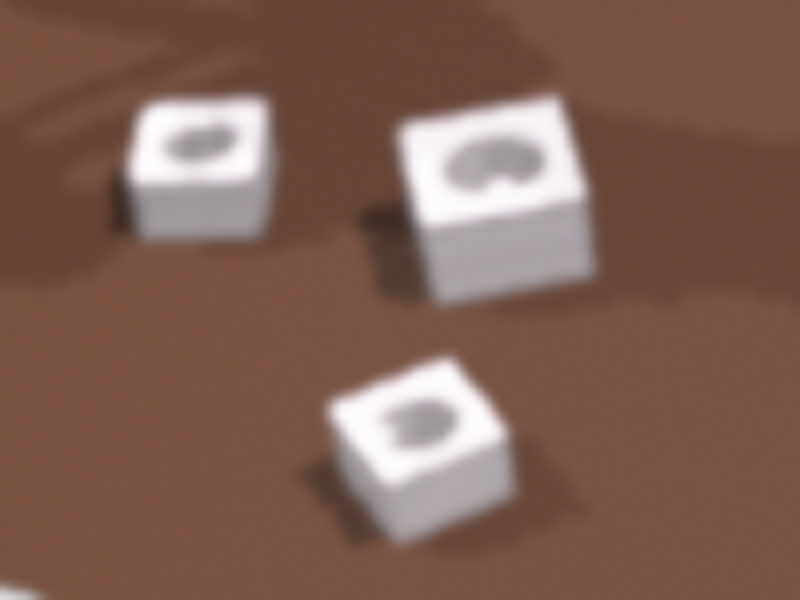

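View pics/c2.png

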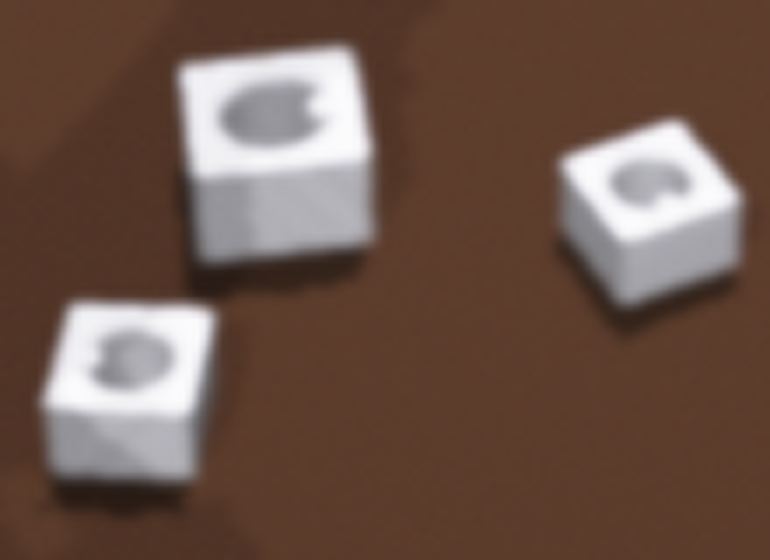

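View pics/c3.png

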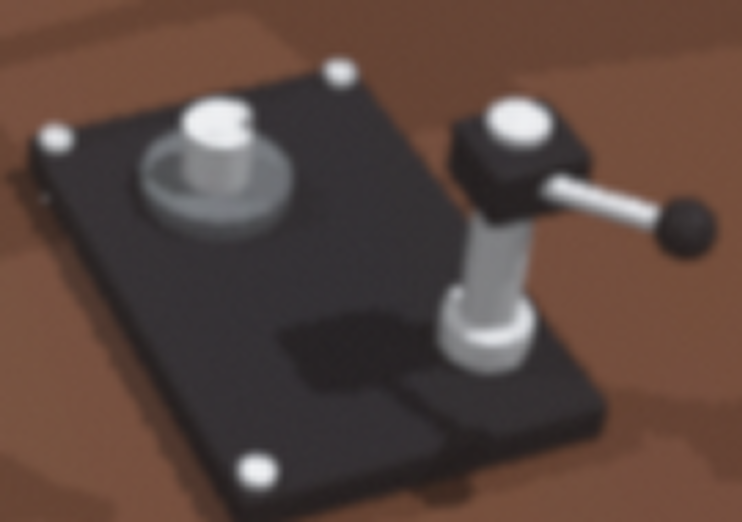

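View pics/c4.png

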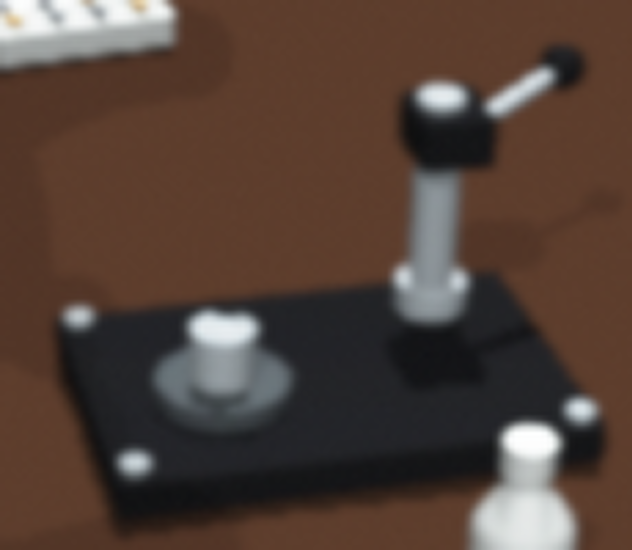

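```bash
python3 - <<'E'
from h import *
a=get_image("scene");b=get_image("side")
g=lambda d,x0,y0,k,u,v:(d,x0+(u+.5)/k-.5,y0+(v+.5)/k-.5)
S=lambda u,v:g(a,295,190,5.5,u,v); D=lambda u,v:g(b,235,150,5.5,u,v)
for n,s,d,z in(("post",S(217,122),D(223,327),56),("col",S(519,121),D(441,97),130),("notch",S(244,122),D(226,315),56),
  ("b1",S(56,137),D(135,463),20),("b2",S(340,72),D(78,317),20),("b3",S(258,470),D(581,410),20)):
    print(n,np.round(cross(ray(*s),ray(*d))[0],1),np.round(plane(*s,z),1),np.round(plane(*d,z),1))
for C in ([(400,125),(560,97),(587,195),(420,225)],):
    P=np.array([plane(*g(a,150,185,8,*c),30) for c in C]); print(np.round(P,1).tolist(),P.mean(0)); 
    e=[P[2]-P[1],P[3]-P[0],]; print([np.degrees(np.arctan2(x[1],x[0])) for x in e],[np.degrees(np.arctan2(x[1],x[0])) for x in (P[1]-P[0],P[2]-P[3])])
P=np.array([plane(*g(b,190,275,7,*c),30) for c in [(180,65),(352,47),(371,152),(195,174)]]);print(np.round(P,1).tolist(),P.mean(0))
print([np.degrees(np.arctan2(x[1],x[0])) for x in (P[1]-P[0],P[2]-P[3],P[0]-P[3],P[1]-P[2])])
E
```

```text
post [579.7  99.4  57.6] [578.4  99.7  56. ] [579.9 102.9  56. ]
col [685.8 175.2 129.7] [686.5 174.8 130. ] [685.6 175.  130. ]
notch [582.1 109.8  57.7] [580.7 110.2  56. ] [582.3 113.6  56. ]
b1 [537.   44.7  24.6] [532.   45.9  20. ] [537.4  52.3  20. ]
b2 [519.7 173.4  24.4] [514.9 175.2  20. ] [519.9 182.   20. ]
b3 [735.1  71.1  24.6] [731.   72.6  20. ] [737.2  78.6  20. ]
[[441.1, -185.9, 30.0], [437.4, -138.6, 30.0], [485.1, -135.8, 30.0], [488.8, -183.8, 30.0]] [ 463.0908219  -161.02466315   30.        ]
[np.float64(3.291834322609221), np.float64(2.5878634726563123)] [np.float64(94.42517760245212), np.float64(94.33979677604974)]
[[438.6, -137.0, 30.0], [486.4, -133.5, 30.0], [489.9, -178.9, 30.0], [443.1, -183.4, 30.0]] [ 464.47994372 -158.20340517   30.        ]
[np.float64(4.217195391870864), np.float64(5.47204954984873), np.float64(95.54537962076898), np.float64(94.43198054404814)]
```

The crop confirms that the collar at scene (212,209) is the largest of the three, at about 46 mm square. Its tab is toward world +x, yaw about 4°. The keyway looks to face about +y. I'll turn the tool to match the collar first, then travel.

```bash
python3 -m jog '[[0,0,0,-0.25],[0,0,0,-0.26],[0,0,0,-0.26],[0,0,0,-0.26],[0,0,0,-0.26],[0,0,0,-0.26],[0,0,0,-0.26],[0,0,0,-0.26],[0,0,0,-0.25]]' 1 && python3 -m jog '[[0.17,0.125,0.04,0],[0.17,0.125,0.04,0],[0.17,0.125,0.04,0],[0.17,0.125,0.04,0],[0.17,0.125,0.04,0],[0.17,0.125,0.04,0],[0.17,0.125,0.04,0],[0.17,0.125,0.04,0],[0.17,0.125,0.04,0],[0.17,0.125,0.04,0],[0,0,0,0],[0,0,0,0]]'
python3 - <<'E'
from h import *
d=get_image("wrist");cv2.imwrite("pics/w1.png",d["img"][:,:,::-1]);print(proj(d,robot.sense()["eef_pos"]))
E
```

```text
t: 1.25
eef_pos: [238.5, -523.2, 205.5]
orientation: [2.134, 2.306, -0.0]
ft_force: [0.9, -0.3, 0.0]
grip_width: 1.0
t: 2.45
eef_pos: [463.7, -165.5, 125.3]
orientation: [-2.137, -2.303, 0.001]
ft_force: [-0.4, -0.8, 0.6]
grip_width: 1.003
(np.float64(283.21062817047783), np.float64(254.04311046981059))
```

View pics/w1.png

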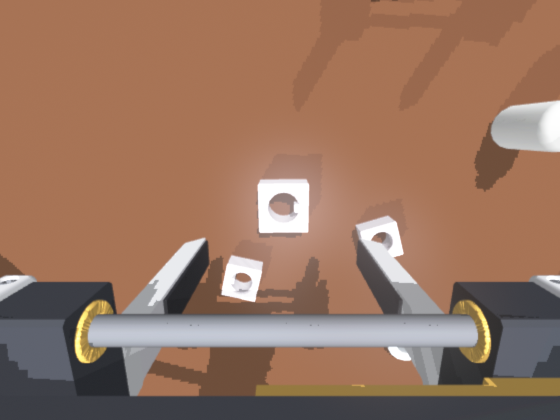

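The wrist view shows the large collar at (283,207) with its tab to the right. It is aligned with the jaws, between the two smaller collars at (243,278) and (379,240). Next I'll measure it.

```bash
python3 - <<'E'
from h import *
d=get_image("wrist");crop(d,233,160,100,90,7,"pics/w1c.png")
im=d["img"][160:250,233:333]; m=(im.min(2)>200).astype(np.uint8)
c=max(cv2.findContours(m,0,2)[0],key=cv2.contourArea); print(cv2.boundingRect(c),cv2.minAreaRect(c))
q=cv2.boxPoints(cv2.minAreaRect(c))+[233,160]
P=np.array([plane(d,u,v,30) for u,v in q]);print(np.round(P,1).tolist(),P.mean(0))
for i in range(4): x=P[(i+1)%4]-P[i]; print(np.degrees(np.arctan2(x[1],x[0])),np.linalg.norm(x))
E
```

```text
(25, 18, 51, 54) ((49.999996185302734, 44.49999237060547), (49.99999237060547, 52.99999237060547), -0.0)
[[440.8, -185.9, 30.0], [438.1, -135.3, 30.0], [483.4, -131.9, 30.0], [488.2, -182.4, 30.0]] [ 462.61041885 -158.88683587   30.        ]
93.02870627776633 50.701775429822675
4.211426824793315 45.43301323489524
-84.55520309492032 50.696540235360466
-175.78113108144342 47.57077214127128
```

View pics/w1c.png

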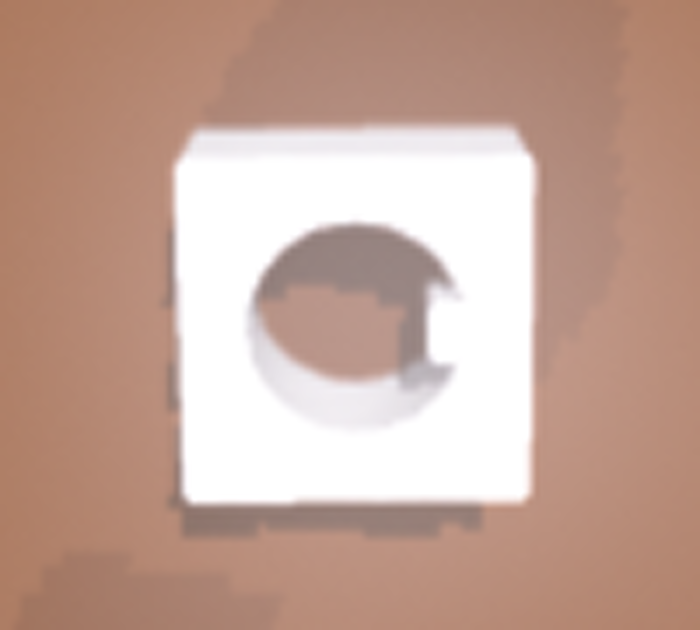

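```bash
python3 -m jog '[[0.025,0,0.07,0],[0,0,0.09,0],[0,0,0.09,0],[0,0,0.09,0],[0,0,0.09,0],[0,0,0.06,0],[0,0,0.05,0],[0,0,0.03,0],[0,0,0.025,0],[0,0,0,0],[0,0,0,0]]' 1
python3 -m jog '[[0,0,0,0],[0,0,0,0],[0,0,0,0],[0,0,0,0],[0,0,0,0],[0,0,0,0],[0,0,0,0],[0,0,0,0]]' 0 20
```

```text
t: 3.65
eef_pos: [463.4, -161.4, 6.8]
orientation: [2.14, 2.299, 0.0]
ft_force: [0.2, -0.3, 0.1]
grip_width: 0.997
t: 4.45
eef_pos: [463.3, -161.2, 6.5]
orientation: [2.14, 2.299, 0.0]
ft_force: [0.7, -0.8, -0.4]
grip_width: 0.492
```

```bash
python3 -m jog '[[0,0,-0.08,0],[0,0,-0.16,0],[0,0,-0.16,0],[0,0,-0.16,0],[0.145,0.107,0,0],[0.145,0.107,0,0],[0.145,0.107,0,0],[0.145,0.107,0,0],[0.145,0.107,0,0],[0.145,0.107,0,0],[0,0,0.1,0],[0,0,0.09,0]]' && python3 -m jog '[[0,0,0,0],[0,0,0,0]]'
python3 - <<'E'
from h import *
d=get_image("wrist");cv2.imwrite("pics/w2.png",d["img"][:,:,::-1]);print(proj(d,(579,100.5,56)),robot.sense()["grip_width"])
E
```

```text
t: 5.65
eef_pos: [579.0, 22.9, 79.5]
orientation: [-2.138, -2.302, 0.001]
ft_force: [-0.2, -0.4, -3.3]
grip_width: 0.486
t: 5.85
eef_pos: [578.2, 21.6, 80.0]
orientation: [-2.14, -2.299, 0.002]
ft_force: [0.6, 0.3, -2.0]
grip_width: 0.485
(np.float64(293.80366680874914), np.float64(123.85452023296469)) 0.48747272318144214
```

View pics/w2.png

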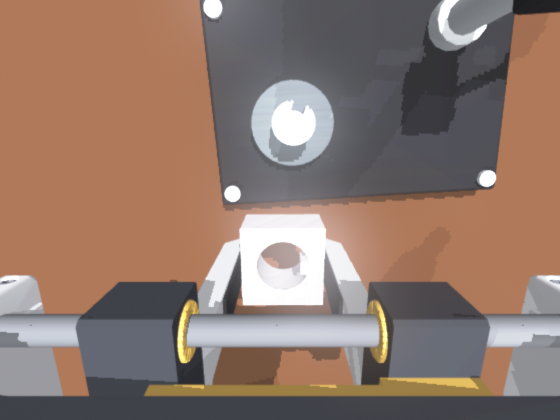

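The wrist view shows the post end at (293,124) with its notch near (298,107). The collar is held squarely at (283,262).

```bash
python3 - <<'E'
from h import *
d=get_image("wrist");crop(d,243,75,100,100,6,"pics/w2c.png");crop(d,233,205,100,110,6,"pics/w2d.png")
im=d["img"][90:150,260:330].astype(int); m=(im.min(2)>215).astype(np.uint8)
c=max(cv2.findContours(m,0,2)[0],key=cv2.contourArea); h=cv2.convexHull(c)
(u,v),r=cv2.minEnclosingCircle(c); print(u+260,v+90,r,cv2.contourArea(c),cv2.contourArea(h)); print("post",plane(d,u+260,v+90,56))
E
```

```text
291.60572624206543 121.83480262756348 22.8122501373291 1398.5 1546.0
post [578.30857268 101.47112406  56.        ]
```

View pics/w2c.png

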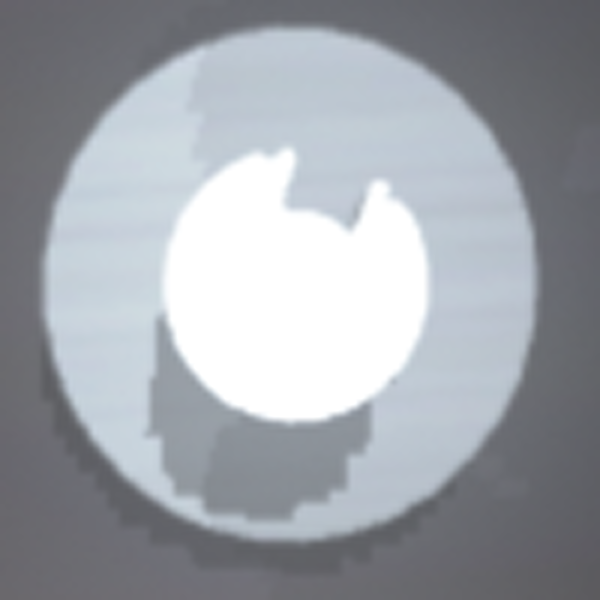

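View pics/w2d.png

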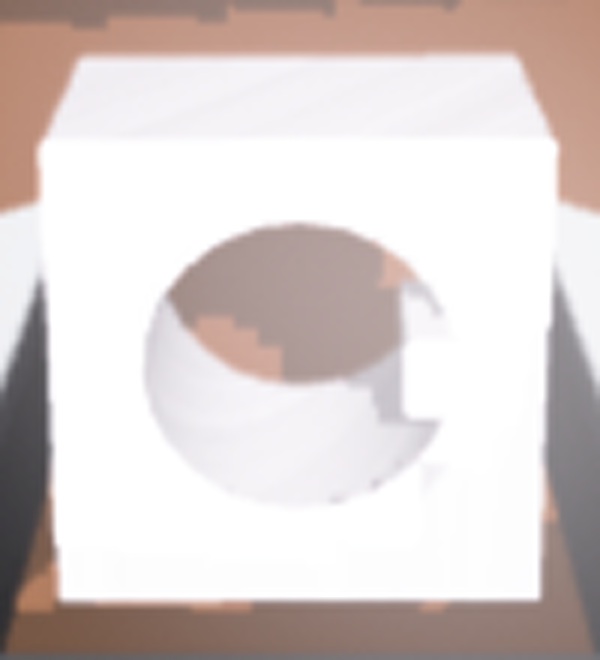

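```bash
python3 - <<'E'
from h import *
d=get_image("wrist");s=robot.sense();e=s["eef_pos"];print(e,s["orientation"])
P=lambda u,v:plane(d,243+(u+.5)/6-.5,75+(v+.5)/6-.5,56)
E=np.array([P(*p) for p in [(163,289),(429,289),(296,422),(200,380),(392,380),(190,208)]])
A=np.c_[2*E[:,:2],np.ones(len(E))];x=np.linalg.lstsq(A,(E[:,:2]**2).sum(1),rcond=None)[0];c=x[:2];print("post",c,np.sqrt(x[2]+c@c))
for p in [(290,150),(383,185),(285,205),(352,232)]:
    q=P(*p)[:2]-c;print(np.linalg.norm(q),np.degrees(np.arctan2(q[1],q[0])))
S=[P(44,280),P(539,280),P(292,25),P(292,542)]
S=lambda u,v:plane(d,243+(u+.5)/6-.5,75+(v+.5)/6-.5,30)
print("shoulder",(S(44,283)+S(539,283))/2,(S(292,25)+S(292,542))/2)
Q=lambda u,v:plane(d,233+(u+.5)/6-.5,205+(v+.5)/6-.5,e[2]+23.5)
q=[Q(*p) for p in[(40,140),(557,140),(541,600),(60,600)]];print("collar",np.round(q,1).tolist(),np.mean(q,0));
print("bore",(Q(300,222)+Q(300,507))/2,Q(145,364),"tab",Q(404,337),Q(404,420))
E
```

```text
[579.46587317  21.27145086  81.43765887] [2.13988493e+00 2.29808181e+00 1.77421164e-03]
post [579.03515591 100.9279034 ] 14.188456959081238
14.016861547481392 97.4491372209449
13.875442747376557 53.26983910879217
8.580053415842936 102.8720246244237
8.208861072610706 48.535154383911944
shoulder [579.14109777 102.2187407   30.        ] [579.28576444 101.12061248  30.        ]
collar [[553.7, 43.5, 104.9], [599.8, 46.8, 104.9], [603.2, 0.7, 104.9], [557.3, -2.6, 104.9]] [578.5097091   22.09035849 104.93765887]
bore [578.47362857  23.14260076 104.93765887] [564.17346706  22.47868232 104.93765887] tab [587.79295206  26.87341819 104.93765887] [588.51711436  18.54885021 104.93765887]
```

The post is at (579.0, 101.1) and the keyway faces about 75.5° in world. The collar tab is at 4.2°. I'll turn to about 15° short of the keyway and move over the post.

```bash
python3 -m jog '[[0,0,0,-0.235],[0,0,0,-0.235],[0,0,0,-0.235],[0,0,0,-0.235],[0,0,0,-0.235],[0,0,0,-0.235],[0,0,0,-0.235],[0,0,0,-0.235],[0,0,0,0]]' && python3 -m jog '[[0.03,0.055,0,0],[0.04,0.075,0,0],[0.04,0.075,0,0],[0.04,0.075,0,0],[0.03,0.045,0,0],[0.01,0.02,0,0],[0,0,0,0],[0,0,0,0],[0,0,0,0]]'
python3 - <<'E'
from h import *
print(np.mean([robot.sense()["eef_pos"] for _ in range(5)],0))
d=get_image("wrist");cv2.imwrite("pics/w3.png",d["img"][:,:,::-1]);crop(d,233,205,100,110,5,"pics/w3d.png")
a=get_image("scene");b=get_image("side");s=robot.sense();print(s["eef_pos"],s["ft_force"],s["moment"])
A=cv2.resize(a["img"][160:240,290:380],None,fx=5,fy=5,interpolation=2);B=cv2.resize(b["img"][160:240,230:300],None,fx=5,fy=5,interpolation=2)
cv2.imwrite("pics/sb3.png",np.hstack([A,B])[:,:,::-1])
E
```

```text
t: 6.9
eef_pos: [579.4, 21.2, 81.5]
orientation: [0.8, 3.036, 0.0]
ft_force: [0.6, 0.1, -2.2]
grip_width: 0.486
t: 7.8
eef_pos: [579.7, 99.8, 80.4]
orientation: [0.8, 3.038, -0.001]
ft_force: [0.1, -0.2, -2.5]
grip_width: 0.489
[579.70761235  99.75691383  80.41695738]
[579.73230438  99.73314488  80.45097191] [-0.20100024  0.83285856 -2.35668351] [ 0.04221508 -0.11373433 -0.01694702]
```

View pics/w3d.png

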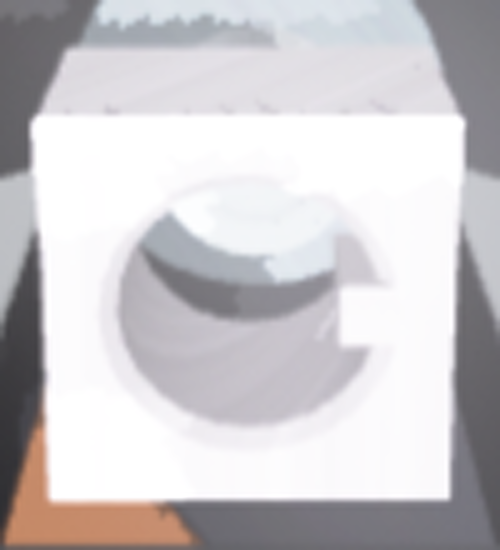

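View pics/sb3.png

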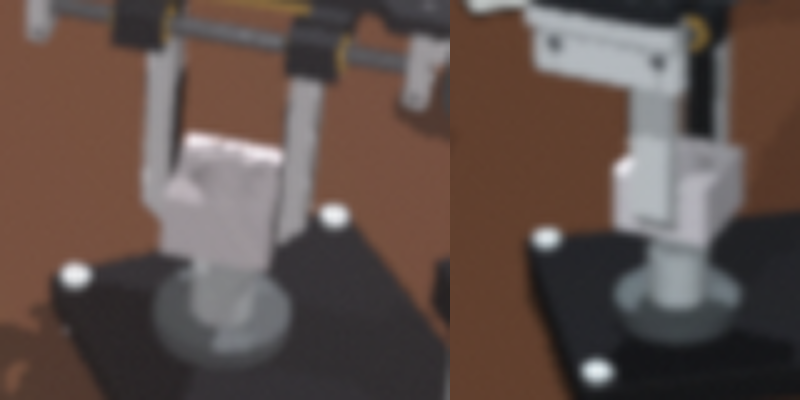

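The collar looks centred over the post in all views. Lower gently and watch the forces.

```bash
python3 -m jog '[[0,0,0.02,0],[0,0,0.02,0],[0,0,0.02,0],[0,0,0.015,0],[0,0,0.005,0],[0,0,0,0]]'; python3 -m jog '[[0,0,0.005,0],[0,0,0.005,0],[0,0,0.005,0],[0,0,0,0]]'; python3 -c "
from h import *
s=robot.sense();print(s['eef_pos'],s['ft_force'],s['moment'])"
```

```text
t: 8.55
eef_pos: [579.5, 100.4, 64.2]
orientation: [-0.799, -3.038, 0.0]
ft_force: [-0.2, 0.1, -1.4]
grip_width: 0.487
t: 8.95
eef_pos: [579.6, 100.3, 61.4]
orientation: [-0.799, -3.038, 0.0]
ft_force: [-0.4, -0.7, -1.5]
grip_width: 0.487
[579.62000724 100.31739019  61.37318975] [-0.39084696 -0.68999115 -1.48554987] [ 0.05127505 -0.14156174  0.03267889]
```

```bash
for i in 1; do python3 -m jog '[[0,0,0.005,0],[0,0,0.005,0],[0,0,0,0]]'; python3 -m jog '[[0,0,0.005,0],[0,0,0.005,0],[0,0,0,0]]';python3 -m jog '[[0,0,0.005,0],[0,0,0.005,0],[0,0,0,0]]'; done; python3 -c "
from h import *
s=robot.sense();print(s['eef_pos'],s['ft_force'],s['moment'])"
```

```text
t: 9.25
eef_pos: [579.5, 100.3, 59.3]
orientation: [-0.799, -3.038, 0.0]
ft_force: [-0.9, -1.0, -2.7]
grip_width: 0.487
t: 9.55
eef_pos: [579.5, 100.3, 57.3]
orientation: [-0.799, -3.038, 0.0]
ft_force: [-0.3, -0.2, -3.5]
grip_width: 0.49
t: 9.85
eef_pos: [579.5, 100.3, 55.3]
orientation: [-0.799, -3.038, 0.0]
ft_force: [-0.1, -0.8, -1.6]
grip_width: 0.488
[579.53512808 100.33922818  55.27211313] [-0.14515735 -0.83566913 -1.59241311] [ 0.02166185 -0.11410335 -0.03915117]
```

```bash
python3 -m jog '[[0,0,0.005,0],[0,0,0.005,0],[0,0,0.005,0],[0,0,0.005,0],[0,0,0,0]]'; python3 -m jog '[[0,0,0.005,0],[0,0,0,0]]';python3 -m jog '[[0,0,0.005,0],[0,0,0,0]]'
```

```text
t: 10.35
eef_pos: [579.5, 100.3, 51.3]
orientation: [-0.799, -3.038, 0.0]
ft_force: [0.5, 0.1, -1.3]
grip_width: 0.488
t: 10.55
eef_pos: [579.6, 100.4, 50.3]
orientation: [-0.799, -3.038, 0.0]
ft_force: [-1.4, -0.7, -3.0]
grip_width: 0.488
t: 10.75
eef_pos: [579.6, 100.3, 49.3]
orientation: [-0.8, -3.038, 0.0]
ft_force: [0.2, -0.0, -2.7]
grip_width: 0.488
```

```bash
python3 -m jog '[[0,0,0.0025,0],[0,0,0,0]]'; python3 -m jog '[[0,0,0.0025,0],[0,0,0,0]]';python3 -m jog '[[0,0,0.0025,0],[0,0,0,0]]'
```

```text
t: 10.95
eef_pos: [579.6, 100.3, 48.9]
orientation: [-0.8, -3.038, 0.0]
ft_force: [0.9, -0.1, -1.6]
grip_width: 0.488
t: 11.15
eef_pos: [579.8, 100.3, 48.5]
orientation: [0.8, 3.038, 0.0]
ft_force: [-0.3, 0.4, -0.9]
grip_width: 0.487
t: 11.35
eef_pos: [579.8, 100.3, 48.3]
orientation: [0.799, 3.038, 0.0]
ft_force: [-0.7, -0.6, 0.9]
grip_width: 0.489
```

Contact is beginning at z about 48.4, as predicted for the tab on the post's end. I'll press slightly, then turn in small steps toward the keyway.

```bash
python3 -m jog '[[0,0,0.003,0],[0,0,0,0],[0,0,0,0]]'; python3 -m jog '[[0,0,0,-0.05],[0,0,0,-0.05],[0,0,0,0]]';python3 -m jog '[[0,0,0,-0.05],[0,0,0,-0.05],[0,0,0,0]]'; python3 -c "
from h import *
s=robot.sense();print(s['eef_pos'],s['ft_force'],s['moment'])"
```

```text
t: 11.65
eef_pos: [579.9, 100.3, 47.9]
orientation: [0.799, 3.037, 0.0]
ft_force: [-1.1, -0.7, 4.8]
grip_width: 0.485
t: 11.95
eef_pos: [580.4, 100.3, 47.9]
orientation: [0.718, 3.057, 0.0]
ft_force: [-0.8, -1.2, 6.7]
grip_width: 0.487
t: 12.25
eef_pos: [580.5, 100.4, 47.7]
orientation: [0.638, 3.074, 0.001]
ft_force: [0.7, -0.0, 5.3]
grip_width: 0.486
[580.490685   100.39899628  47.71208482] [ 0.74761703 -0.0159986   5.28355309] [ 0.11280305 -0.19432195 -0.01229854]
```

```bash
for i in 1; do python3 -m jog '[[0,0,0,-0.04],[0,0,0,-0.04],[0,0,0,0]]';python3 -m jog '[[0,0,0,-0.04],[0,0,0,-0.03],[0,0,0,0]]';python3 -m jog '[[0,0,0,-0.03],[0,0,0,-0.03],[0,0,0,0]]'; done
```

```text
t: 12.55
eef_pos: [580.5, 100.5, 47.6]
orientation: [0.574, 3.087, 0.001]
ft_force: [1.6, -0.3, 3.8]
grip_width: 0.487
t: 12.85
eef_pos: [579.0, 100.2, 46.8]
orientation: [-0.517, -3.097, 0.001]
ft_force: [0.0, 0.4, -2.3]
grip_width: 0.491
t: 13.15
eef_pos: [578.9, 100.3, 46.5]
orientation: [-0.468, -3.105, 0.001]
ft_force: [3.0, 0.3, -2.6]
grip_width: 0.489
```

The force dropped to its free-hanging value and z fell, so the tab has found the keyway. I'll centre it by about 2° and ease down.

```bash
python3 -m jog '[[0,0,0,-0.04],[0,0,0,-0.03],[0,0,0,0]]';python3 -m jog '[[0,0,0.005,0],[0,0,0.005,0],[0,0,0,0]]'; python3 -m jog '[[0,0,0.005,0],[0,0,0.005,0],[0,0,0,0]]'; python3 -c "
from h import *
s=robot.sense();print(s['eef_pos'],s['ft_force'],s['moment'])"
```

```text
t: 13.45
eef_pos: [578.8, 100.3, 47.0]
orientation: [-0.411, -3.113, 0.001]
ft_force: [0.8, 0.6, -2.3]
grip_width: 0.489
t: 13.75
eef_pos: [579.1, 100.3, 45.1]
orientation: [-0.412, -3.113, 0.001]
ft_force: [-0.5, 0.2, -3.1]
grip_width: 0.484
t: 14.05
eef_pos: [579.4, 100.3, 43.2]
orientation: [-0.412, -3.114, 0.0]
ft_force: [-0.1, 0.1, -2.0]
grip_width: 0.49
[579.41378366 100.27987977  43.15449298] [-0.11070038  0.0728049  -1.98744301] [ 0.0725041  -0.14101334  0.0115484 ]
```

```bash
python3 -m jog '[[0,0,0.005,0],[0,0,0.005,0],[0,0,0.005,0],[0,0,0,0]]'; python3 -m jog '[[0,0,0.005,0],[0,0,0.005,0],[0,0,0,0]]'; python3 -m jog '[[0,0,0.0025,0],[0,0,0,0]]';python3 -m jog '[[0,0,0.0025,0],[0,0,0,0]]';python3 -m jog '[[0,0,0.0025,0],[0,0,0,0]]'
```

```text
t: 14.45
eef_pos: [579.5, 100.3, 40.2]
orientation: [-0.412, -3.114, 0.0]
ft_force: [0.7, -0.0, -2.0]
grip_width: 0.484
t: 14.75
eef_pos: [579.5, 100.3, 38.2]
orientation: [-0.412, -3.114, 0.0]
ft_force: [0.1, 0.7, -2.3]
grip_width: 0.488
t: 14.95
eef_pos: [579.6, 100.3, 37.8]
orientation: [-0.412, -3.114, 0.0]
ft_force: [-0.1, 0.4, -2.0]
grip_width: 0.49
t: 15.15
eef_pos: [579.6, 100.3, 37.3]
orientation: [-0.412, -3.114, 0.0]
ft_force: [-0.4, -0.1, -2.0]
grip_width: 0.485
t: 15.35
eef_pos: [579.6, 100.3, 36.8]
orientation: [-0.412, -3.114, 0.0]
ft_force: [0.1, 1.5, -1.9]
grip_width: 0.49
```

```bash
python3 -m jog '[[0,0,0.0025,0],[0,0,0,0]]'; python3 -m jog '[[0,0,0.0025,0],[0,0,0,0]]';python3 -m jog '[[0,0,0.0025,0],[0,0,0,0]]'
```

```text
t: 15.55
eef_pos: [579.7, 100.3, 36.5]
orientation: [0.412, 3.114, -0.0]
ft_force: [-0.7, -0.5, -1.2]
grip_width: 0.49
t: 15.75
eef_pos: [579.7, 100.3, 36.5]
orientation: [0.412, 3.114, -0.0]
ft_force: [-1.9, -0.1, 5.8]
grip_width: 0.49
t: 15.95
eef_pos: [579.8, 100.3, 36.5]
orientation: [0.412, 3.114, -0.0]
ft_force: [-2.6, 0.3, 8.0]
grip_width: 0.49
```

The collar stopped at z = 36.5, 12 mm below the tab's rest height, with about 8 N pressing. That is home. Release and withdraw straight up.

```bash
python3 -m jog '[[0,0,0,0],[0,0,0,0],[0,0,0,0],[0,0,0,0],[0,0,0,0],[0,0,0,0]]' 0.8; python3 -m jog '[[0,0,-0.02,0],[0,0,-0.05,0],[0,0,-0.1,0],[0,0,-0.15,0],[0,0,-0.15,0],[0,0,-0.15,0],[0,0,0,0],[0,0,0,0]]'
python3 - <<'E'
from h import *
d=get_image("wrist");cv2.imwrite("pics/w5.png",d["img"][:,:,::-1])
E
```

```text
t: 16.55
eef_pos: [579.7, 100.3, 35.2]
orientation: [-0.412, -3.114, 0.0]
ft_force: [-0.9, -0.2, -0.3]
grip_width: 0.799
t: 17.35
eef_pos: [579.9, 100.3, 160.3]
orientation: [0.412, 3.112, 0.0]
ft_force: [0.7, 0.6, -0.2]
grip_width: 0.799
```

View pics/w5.png

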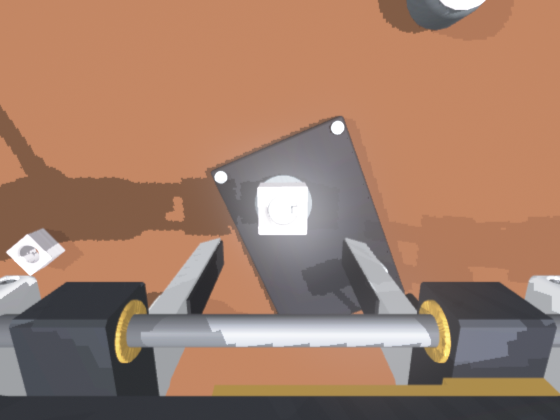

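The collar sits on the post at (283,209) in the wrist view with the gripper clear. I'll check seating height and flatness in the fixed cameras.

```bash
python3 -m jog '[[0,0,-0.15,0],[0,0,-0.15,0],[0,0,-0.15,0],[0,0,0,0],[0,0,0,0]]'
python3 - <<'E'
from h import *
a=get_image("scene");b=get_image("side")
A=cv2.resize(a["img"][185:285,285:415],None,fx=4,fy=4,interpolation=2);B=cv2.resize(b["img"][165:265,235:305],None,fx=4,fy=4,interpolation=2)
cv2.imwrite("pics/sb6.png",np.hstack([A,B])[:,:,::-1]);cv2.imwrite("pics/s6.png",a["img"][:,:,::-1])
d=get_image("wrist");crop(d,200,130,160,120,5,"pics/w6.png")
# predicted corners of a home collar, yaw 76
for n,g in(("scene",a),("side",b)):
  for z in (30,60):
    print(n,z,[tuple(np.round(proj(g,(579.4+x*np.cos(t)-y*np.sin(t),100.8+x*np.sin(t)+y*np.cos(t),z)),1).tolist()) for t in[np.radians(75)] for x,y in((23,23),(23,-23),(-23,-23),(-23,23))])
print(robot.sense()["ft_force"])
E
```

```text
t: 17.9
eef_pos: [579.1, 100.3, 248.0]
orientation: [-0.412, -3.113, 0.001]
ft_force: [-0.7, -0.1, -0.6]
grip_width: 0.799
scene 30 [(344.0, 214.8), (344.8, 228.2), (323.6, 227.5), (323.5, 214.1)]
scene 60 [(344.9, 204.4), (345.8, 217.7), (324.3, 217.0), (324.1, 203.7)]
side 30 [(267.3, 213.3), (285.6, 215.0), (282.9, 224.5), (263.9, 222.8)]
side 60 [(267.3, 202.7), (285.9, 204.3), (283.2, 213.6), (263.9, 211.9)]
[0.46826257 0.30365492 0.37769038]
```

View pics/sb6.png

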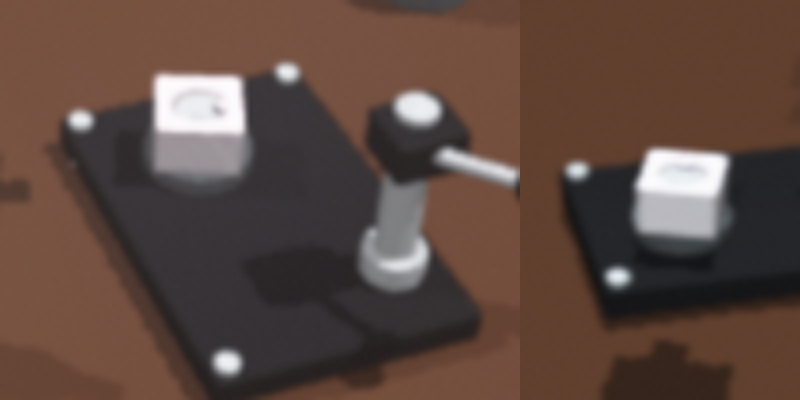

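View pics/w6.png

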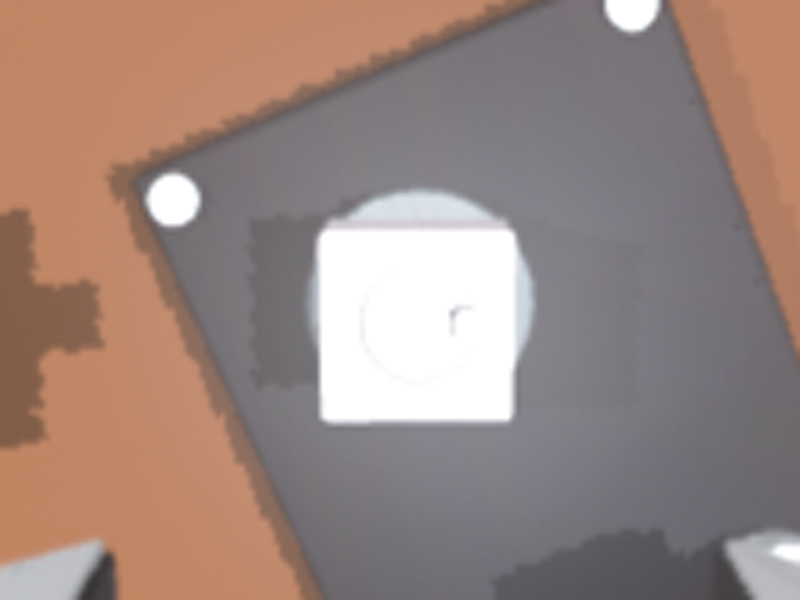

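View pics/s6.png

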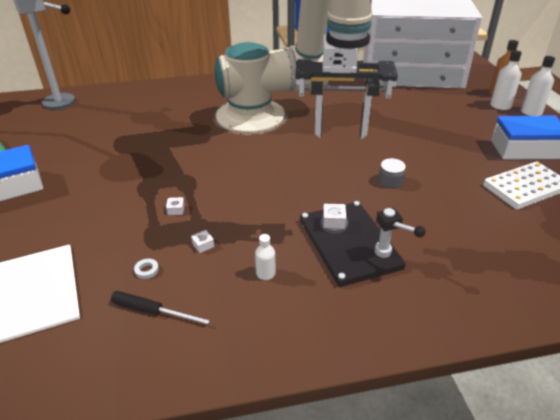

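The scene view shows the collar's top corner at (323.8,203.8) and its bottom edge at row 228.7. For a fully home, level collar I predicted (324.1,203.7) and 228. The side view agrees, the tab sits in the notch, and the bystanders are unmoved. Handing in.

```bash
python3 -c "
from plant import robot
print(robot.hand_in())"
```

```text
the job is handed in; nothing more can be done
None
```

The largest collar is on the post, fully home and flat on the shoulder. The gripper let go and was raised clear, and I handed the job in at about 18 s.

- **Finding the keyway:** I set the collar down with its tab about 15° short of the keyway and turned it under 5–9 N of press. The force dropped away at about 71°, close to the 75.5° I had seen by camera. I then turned it about 2° further to centre the tab.
- **Seating:** It eased down to z = 36.5, 12 mm below where the tab had rested on the post's end. The final press was about 10 N.
- **Last checks:** In the scene view, the collar's edges are within 1 pixel of where a level, fully home collar should appear. The side view looked the same, and the wrist view shows the tab in the notch. Every bystander appears where it started and the force reads zero. No check failed or disagreed.

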